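# Open the piece compartment of the tansu

### The job

The round wooden piece container is standing on one of the two flush lids in the top of the little tansu. Slide it off that lid without lifting or tipping it, so that it stands clear of the lid on the tansu's top, then press that lid down once, near its edge on the drawer side, and let go, so that it pops up and stays standing open. Leave the other lid shut and do not disturb the other things.

Things in the scene. Friction and masses are not known exactly. Their poses are not given: they have to be found in the camera images.
- tansu: low keyaki chest, fixed, 260 (x) x 440 (y) x 150 mm high; origin at the centre of its underside on the table, x from its drawer front to its back, y along its width, z up. Its flat top is 150 mm above the table; two lids lie flush in it, their centres 100 mm to either side of the middle. Between the lids the solid top is 104 mm wide, outside each lid 72 mm, in front of and behind them 85 mm.
- hatch_a_mid (a point): fixed point at the centre of the upper face, when shut, of the lid on which the container stands at the start (it may be the left or the right one); axes parallel to the tansu's: x from the lid's front edge to its hinge, y along the hinge, z up. The lid is a plain wooden plate, 90 (x) x 96 (y) x 10 mm, hinged at its back edge (x = +45 mm); its free front edge lies at x = -45 mm.
- lid_a (a joint): angle in rad of that lid. 0 = shut and latched, flush; negative = pressed in (stop at -0.095); positive = open, stop at 1.05 with the front edge about 80 mm above the tansu's top. It has a push-push latch: pressed about 5 mm in at 15 mm from its front edge (-0.07 rad or beyond, about 4 N there), it is released, and when let go its spring raises it in one to two seconds and holds it at the stop. Pressing it down again after that would latch it shut again.
- catch_a (a joint): sideways position in m of the hidden brass cam inside that latch: 0 while latched, about -0.005 while pressed in and released, +0.001 to +0.003 once the lid has risen. It is moved only by the lid; beyond +0.0008 with the lid below 0.1 rad means that an opened lid has been pressed shut again.
- hatch_b_mid (a point): the same point of the other lid, which is of the same size and latch and stays shut
- lid_b (a joint): angle in rad of the other lid, same meaning; it must stay shut
- container_mid (a point): centre of the mulberry piece container, a closed round wooden box 60 mm in diameter and 50 mm high, about 0.15 kg; the point lies on its axis, 25 mm above its underside; z is its axis. It stands loose on the lid and slides easily (friction coefficient about 0.6).
- container: the same container; origin at the centre of its underside
- teacup: gold-rimmed white teacup, 68 mm across, 52 mm high, on the strip behind the lids; origin under its centre
- incense_box: round brass incense box, 52 mm across, 33 mm high, on the strip behind the lids; origin under its centre
- paperweight: iron paperweight bar, 20 x 90 x 14 mm high, on the strip in front of the lids, long along its own y; origin under its centre
- clock: shogi clock on the table, 70 x 170 x 60 mm high; origin under its centre
- tea_caddy: copper tea caddy on the table, 72 mm across, 90 mm high; origin under its centre
- piece_stand: small wooden stand for captured pieces on the table, 110 x 130 x 80 mm high; origin under its centre

How it is judged:
On the way, in this order (a step that is already met when the one before it is completed fails the run):
1. the container has been slid off the lid and stands at rest on the tansu's top, the lid still latched ((y of container_mid in the frame of hatch_a_mid above 0.075 m or y of container_mid in the frame of hatch_a_mid below -0.075 m or x of container_mid in the frame of hatch_a_mid below -0.072 m or x of container_mid in the frame of hatch_a_mid above 0.072 m) and height (world z) of container_mid between 0.169 and 0.181 m and angle between container_mid's own z axis and vertical below 0.1 rad and linear speed of container below 0.02 m/s and value of joint lid_a between -0.03 and 0.03 rad), for 0.2 s.
2. the cleared lid is pressed in (value of joint lid_a below -0.035 rad and (y of container_mid in the frame of hatch_a_mid above 0.075 m or y of container_mid in the frame of hatch_a_mid below -0.075 m or x of container_mid in the frame of hatch_a_mid below -0.072 m or x of container_mid in the frame of hatch_a_mid above 0.072 m)), for 0.02 s.
3. the lid has popped up and stays open with nothing touching it (value of joint lid_a above 0.9 rad and contact force between lid_a and anything else below 0.1 N), for 0.5 s.
At the end, for the whole second after the job is handed in: the lid that carried the container stands open by more than 0.9 rad, the container stands upright (within 0.1 rad) and at rest on the tansu's top with at most 3 mm of it over the lid's outline in plan, and the other lid is shut (within 0.03 rad) (value of joint lid_a above 0.9 rad and (y of container_mid in the frame of hatch_a_mid above 0.075 m or y of container_mid in the frame of hatch_a_mid below -0.075 m or x of container_mid in the frame of hatch_a_mid below -0.072 m or x of container_mid in the frame of hatch_a_mid above 0.072 m) and height (world z) of container_mid between 0.169 and 0.181 m and angle between container_mid's own z axis and vertical below 0.1 rad and linear speed of container below 0.02 m/s and value of joint lid_b between -0.03 and 0.03 rad); the robot touches nothing.
It fails at once if the container is lifted more than 12 mm or carried (height (world z) of container_mid above 0.187 m).
It fails at once if the container is tipped by more than 0.35 rad or falls off the tansu (angle between container_mid's own z axis and vertical above 0.35 rad or height (world z) of container_mid below 0.16 m).
It fails at once if the opened lid is pressed shut again (value of joint catch_a above 0.0008 m and value of joint lid_a below 0.1 rad).
It fails at once if the other lid is pressed in far enough to release it, or opens (value of joint lid_b below -0.045 rad or value of joint lid_b above 0.05 rad).
It fails at once if one of the other things (teacup, incense box, paperweight, clock, caddy, piece stand) is moved by more than 20 mm or tipped (distance of any of teacup, incense_box, paperweight, clock, tea_caddy, piece_stand from where it was at the start of the episode above 0.02 m or angle between any of teacup, incense_box, paperweight, clock, tea_caddy, piece_stand's own z axis and vertical above 0.3 rad).
It also fails if it takes over 53 s, if anything falls off the work surface, if the arm or the gripper's body presses on something with over 40 N, if the wrist force passes 120 N, or if a joint passes its speed limit or range.

### The arm

A 6-joint arm with a two-finger parallel gripper is mounted at the origin on the work surface. World frame = base frame: x ahead of the robot, y to its left, z up, the work surface at z = 0. Lengths are in m, angles in rad, forces in N, time in s.
With the tool pointing down it reaches from about 0.4 to 0.825 m from the base axis. Payload 7 kg.
Tool frame: the origin (TCP) lies where the fingers leave the gripper's body, on its centre line; the fingertips stand 66 mm ahead of it and the grasp point (between the pads) lies 47 mm ahead of it; z points along the fingers, y is the direction in which the jaws open and shut (so a half turn about z gives the same grasp; the last joint's range is limited). The gripper opens to 88 mm and grips with 3 to 60 N. Pads are 19 mm wide; open, the fingers measure 130 mm over their backs; the gripper's body (78 mm by 193 mm) begins 47 mm behind the grasp point.
Start: joints at [-0.856, 0.359, 0.012, 0, -1.224, -0.288], TCP at [0.279, -0.614, 0.292] pointing down, gripper open.
Joint ranges: [-3.07, 3.07], [-1.43, 2.12], [-1.02, 1.25], [-3.03, 1.67], [-3.05, -0], [-3.03, 3.03]. Speed limits (rad/s): [2.39, 2.39, 3.01, 3.14, 3.14, 3.14].

### API

Orientations are given as a unit quaternion [x, y, z, w].
In Python, from station import ctrl, optics, models gives the robot as it stands. Calls block until the motion is done:
- ctrl.goto(position, orientation): joint-space move of the TCP to a pose.
- ctrl.movel(position, frame=None, vel=0.15, threshold=None): straight line of the TCP; frame=None keeps the orientation; vel is the mean speed in m/s. With threshold (N) it stops when the force on the tool has changed by that much, and returns True; else False.
- ctrl.movej(angles): joint-space move.
- ctrl.move_gripper(opening): finger opening in m; the grip force is fixed at half the most; returns when the fingers have stopped.
- ctrl.wait(seconds).
- ctrl.ik(position, orientation): joint angles nearest the present ones, or None.
- ctrl.observe(): the state.
- optics.grab_frame(name): name is "scene" or "top" or "wrist"; returns (picture, depth): 400x640x3 uint8, blue, green, red; 400x640 float32, m along the optical axis (not along the pixel's ray), 0 where there is no reading.
- optics.camera_model(name): a dict with "fx", "fy", "cx", "cy" (pixels), "R" (3x3) and "t" (3): a world point X has camera coordinates R X + t. Camera axes: x right, y down, z forward; pixel columns grow to the right and rows downward; lengths in m; the calibration is good to about 2 mm. A picture is of the moment at which its call begins: read the wrist's pose just before it. camera_model takes no time and is no camera call; for the wrist camera it gives the pose at the moment of the call.
A pose or a line that the arm cannot do raises ctrl.PlanningError and nothing moves.
- ctrl.finish_job(): hands the job in, once; it reports no verdict.
Trained networks look in the newest picture that a camera, given by its name, has taken for a name from the list of things; names that differ only in an ending like _2 or _b are one class to them, and where a whole thing is asked for, a point or a joint stands for the part that bears it (a point fixed in the world has none). Each returns a list of dicts, best first, with "score" (0 to 1); they miss things now and then, are a little off and sometimes report something else, mostly with a low value. They report only what shows in the picture. A call takes as long as a camera call.
- models.boxes_of(target, camera): "rect" ([left, top, right, bottom] in pixels, round what is visible of it).
- models.cut_out(target, camera): "pixels" (400x640 bool, what is visible of it) and "rect" ([left, top, right, bottom] in pixels, round what is visible of it).
- models.tip_of(target, camera): "at" ([column, row] in pixels: a listed point, or the origin of a listed thing).
The state is a dict: "time": time; "q": joint angles; "joint_vel": joint speeds; "joint_efforts": joint torques, N m; "position": TCP position; "eef_rot": TCP orientation; "ft_force": force on the tool from outside, world axes, zero at the start; "ft_torque": the same for the moment, N m; "opening": finger opening in m.
Only numpy, scipy, OpenCV 4.12 (cv2) and the standard library are available. Lean on these libraries where they do the work, as an engineer would, in place of code of your own. Each camera call takes 0.05 s, during which the arm holds its last target.

## Working session

There is one attempt and no reset: what is moved stays moved. The work goes in short steps, each a Python script; the robot and the scene stay as the last script left them, time stands still between calls to the robot, and variables do not carry over. Pictures are saved under pics/ and viewed, and the job is handed in when it is done.

```bash
mkdir -p pics; ls; python3 - <<'E'
from station import ctrl, optics, models
import cv2, numpy as np
s=ctrl.observe(); print(s['time'],s['position'],s['eef_rot'],s['opening'])
for n in ('scene','top'):
    p,d=optics.grab_frame(n); cv2.imwrite(f'pics/{n}0.png',p); np.save(f'pics/{n}0.npy',d)
    c=optics.camera_model(n); print(n,c)
    for t in ('tansu','container','container_mid','hatch_a_mid','hatch_b_mid','teacup','incense_box','paperweight'):
        r=models.tip_of(t,n); print(t,[(x['at'],round(x['score'],2)) for x in r[:3]])
    r=models.boxes_of('container',n); print([(x['rect'],x['score']) for x in r[:2]])
E
```

```text
pics
0.0 [ 0.27924361 -0.61410056  0.29122766] [-2.11738786e-01  9.77325939e-01  7.98464233e-04 -2.40628071e-04] 0.08767041384310402
scene {'fx': 419.25348769652544, 'fy': 419.25348769652544, 'cx': 318.36976935347894, 'cy': 189.18270869601056, 'R': array([[ 0.39018472,  0.92066259,  0.01167433],
       [ 0.68418744, -0.28143296, -0.67281724],
       [-0.61615212,  0.27051043, -0.73971662]]), 't': array([-0.23640293, -0.26969782,  1.59486215])}
tansu [([361.9, 175.1], 0.23)]
container [([362.2, 179.9], 0.73)]
container_mid [([362.4, 174.7], 0.66), ([363.5, 177.6], 0.41)]
hatch_a_mid [([362.4, 178.0], 0.67)]
hatch_b_mid [([291.2, 195.2], 0.86)]
teacup [([272.7, 225.6], 0.74)]
incense_box [([374.6, 201.7], 0.84)]
paperweight [([309.3, 167.9], 0.47)]
[([349.9, 164.9, 373.4, 187.6], 0.9), ([365.2, 188.1, 384.9, 210.6], 0.69)]
top {'fx': 447.1999066782285, 'fy': 447.1999066782285, 'cx': 316.4021105784457, 'cy': 201.22518559309415, 'R': array([[ 0.01077349, -0.99986669, -0.01226931],
       [-0.99925852, -0.01031175, -0.0370954 ],
       [ 0.03696394,  0.01265986, -0.99923641]]), 't': array([0.01739487, 0.51692092, 1.34548529])}
tansu [([311.5, 190.1], 0.76)]
container [([274.1, 183.8], 0.61)]
container_mid [([270.2, 178.1], 0.92)]
hatch_a_mid [([271.0, 181.4], 0.95), ([273.9, 179.1], 0.37)]
hatch_b_mid [([342.6, 190.9], 0.8)]
teacup []
incense_box [([271.4, 151.1], 0.67), ([163.9, 193.1], 0.28)]
paperweight [([311.3, 227.5], 0.74)]
[([260.7, 171.3, 282.6, 191.5], 0.75)]
```

View pics/scene0.png

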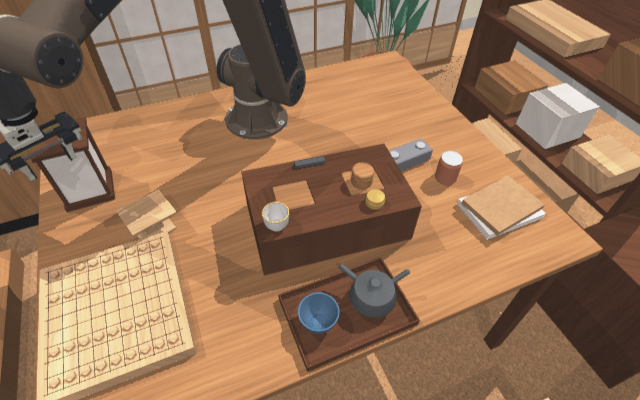

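View pics/top0.png

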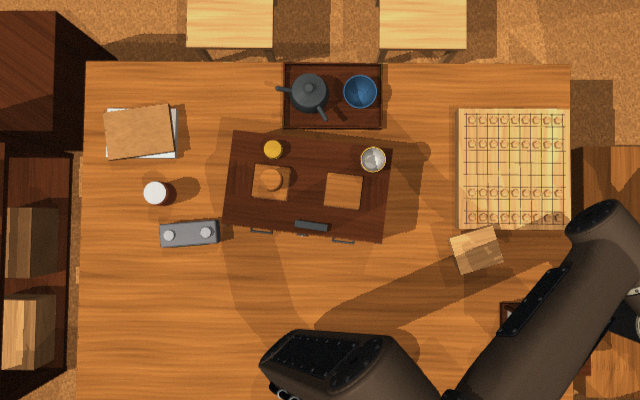

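```bash
cat > h.py <<'E'
import numpy as np, cv2
from station import optics
def cloud(cam,d):
    c=optics.camera_model(cam) if isinstance(cam,str) else cam
    v,u=np.mgrid[0:d.shape[0],0:d.shape[1]]
    X=np.stack([(u-c['cx'])/c['fx']*d,(v-c['cy'])/c['fy']*d,d],-1)
    W=(X-np.array(c['t']))@np.array(c['R']); W[d==0]=np.nan
    return W
def pix2z(cam,uv,z):
    c=optics.camera_model(cam) if isinstance(cam,str) else cam
    R=np.array(c['R']);t=np.array(c['t'])
    o=-R.T@t; r=R.T@np.array([(uv[0]-c['cx'])/c['fx'],(uv[1]-c['cy'])/c['fy'],1])
    return o+r*(z-o[2])/r[2]
E
python3 - <<'E'
from h import *
p=cv2.imread('pics/top0.png'); d=np.load('pics/top0.npy'); W=cloud('top',d)
m=((W[...,2]>0.135)&(W[...,2]<0.165)).astype(np.uint8)
n,l,st,ce=cv2.connectedComponentsWithStats(m)
i=1+np.argmax(st[1:,4]); print(st[i],ce[i])
m2=((W[...,2]>0.12)&(W[...,2]<0.3)).astype(np.uint8)
n,l2,st2,_=cv2.connectedComponentsWithStats(m2); j=1+np.argmax(st2[1:,4]); print(st2[j])
pts=W[l2==j][:,:2]; r=cv2.minAreaRect(pts.astype(np.float32)); print('rect',r, np.median(W[l==i][:,2]))
for name,uv,z in [('cont',(270.2,178.1),.175),('a',(271,181.4),.15),('b',(342.6,190.9),.15),('inc',(271.4,151.1),.15),('pw',(311.3,227.5),.15),('tansu',(311.5,190.1),0)]: print(name,pix2z('top',uv,z))
for name,uv,z in [('cont',(362.4,174.7),.175),('b',(291.2,195.2),.15),('cup',(272.7,225.6),.15),('inc',(374.6,201.7),.15),('pw',(309.3,167.9),.15)]: print('sc',name,pix2z('scene',uv,z))
# objects above top
m3=((W[...,2]>0.16)&(W[...,2]<0.26)&(l2==j)).astype(np.uint8)
n,l3,s3,_=cv2.connectedComponentsWithStats(m3)
for k in range(1,n):
    if s3[k,4]>8:
        q=W[l3==k]; z=np.percentile(q[:,2],90); q=q[q[:,2]>z-.01]; print(s3[k],cv2.minEnclosingCircle(q[:,:2].astype(np.float32)),z,q.mean(0))
cv2.imwrite('pics/topz.png',cv2.resize(p[100:270,200:420],None,fx=3.5,fy=3.5,interpolation=cv2.INTER_CUBIC))
E
```

```text
[  221   130   172   114 13944] [306.33426563 188.20897877]
[  221   130   172   114 15240]
rect ((0.5524573922157288, 0.04823695123195648), (0.4413087069988251, 0.26202452182769775), 83.54044342041016) 0.14868978675167904
cont [0.57108053 0.14473136 0.175     ]
a [0.56428566 0.14534127 0.15      ]
b [ 0.54032203 -0.04980479  0.15      ]
inc [0.64723554 0.14545393 0.15      ]
pw [0.44010342 0.03413163 0.15      ]
tansu [0.55092524 0.03831284 0.        ]
sc cont [0.56787101 0.14562849 0.175     ]
sc b [ 0.54284913 -0.05505093  0.15      ]
sc cup [ 0.6215261 -0.1344932  0.15     ]
sc inc [0.64953651 0.14310237 0.15      ]
sc pw [0.46445001 0.02970246 0.15      ]
[264 140  19  20 293] ((0.649233877658844, 0.13920408487319946), 0.02502887323498726) 0.1826350519464074 [0.6485983  0.13907424 0.17951746]
[360 147  26  26 322] ((0.6203400492668152, -0.1253325194120407), 0.03379040211439133) 0.20319417997725597 [ 0.62186816 -0.12816994  0.2009868 ]
[259 168  24  24 433] ((0.5673660039901733, 0.14218218624591827), 0.029988421127200127) 0.201355769600399 [0.56671618 0.14169057 0.19818946]
[294 220  34  12 188] ((0.44302496314048767, 0.03607011213898659), 0.04459618031978607) 0.16555407794820118 [0.44547225 0.03566324 0.16313061]
```

The top view (container at about (270,178) px, on the left lid) agrees with the depth data. The tansu is centred near (0.552, 0.048) with a yaw of about -6.5°. I'll grip the container with the jaws along the tansu's y axis and drag it level to the strip between the lids.

```bash
cat >> h.py <<'E'
from scipy.spatial.transform import Rotation as Ro
yaw=np.deg2rad(-6.5)
tx=np.array([np.cos(yaw),np.sin(yaw),0]); ty=np.array([-np.sin(yaw),np.cos(yaw),0])
A=np.array([0.564,0.1465,0])
def P(hx,hy,z): p=A+hx*tx+hy*ty; p[2]=z; return p
def toh(p): d=np.array(p)-A; return np.array([d@tx,d@ty,p[2]])
def Q(s): y=s*ty; z=np.array([0,0,-1.]); return Ro.from_matrix(np.stack([np.cross(y,z),y,z],1)).as_quat()
E
python3 - <<'E'
from h import *
from station import ctrl
s=ctrl.observe(); p=s['position']
c=np.array([0.568,0.143,0.33])
print(toh(c))
for k in (1,-1): print(k,ctrl.ik(c,Q(k)))
k=min((1,-1),key=lambda k: abs(ctrl.ik(c,Q(k))[5]-s['q'][5])); print(k)
open('sign','w').write(str(k))
ctrl.movel(p+[0,0,.07])
ctrl.goto(c,Q(k))
ctrl.wait(.3)
s=ctrl.observe(); print(s['time'],s['position'],s['q'],s['ft_force'])
from station import optics,models
for n in ('wrist',):
    cm=optics.camera_model(n); pic,d=optics.grab_frame(n); cv2.imwrite('pics/w1.png',pic); np.save('pics/w1.npy',d)
    for t,z in (('container_mid',.175),('hatch_a_mid',.15),('hatch_b_mid',.15),('tansu',0)):
        for r in models.tip_of(t,n)[:2]:
            w=pix2z(cm,r['at'],z); print(t,r['at'],r['score'],w,toh(w))
    import pickle; pickle.dump(cm,open('w1.pkl','wb'))
E
```

```text
[ 0.0043705  -0.00302469  0.33      ]
1 [ 0.58024675  0.19028734 -0.13259319  0.         -1.24791579 -2.26448947]
-1 [ 0.58024675  0.19028734 -0.13259319  0.         -1.24791579  0.87710318]
-1
4.7667 [0.56809274 0.14276416 0.32999509] [ 5.79799360e-01  1.90332480e-01 -1.32548222e-01  1.65353122e-06
 -1.24789198e+00  8.77044434e-01] [ 0.68129096 -0.36358512  0.05801641]
container_mid [318.0, 201.4] 0.97 [0.56866972 0.14329927 0.175     ] [ 0.00500204 -0.00265153  0.175     ]
hatch_b_mid [44.0, 214.4] 0.35 [0.57555072 0.36287685 0.15      ] [-0.01301809  0.21629352  0.15      ]
tansu [398.7, 161.9] 0.74 [0.55566905 0.04825946 0.        ] [ 0.00284375 -0.09855212  0.        ]
```

View pics/w1.png

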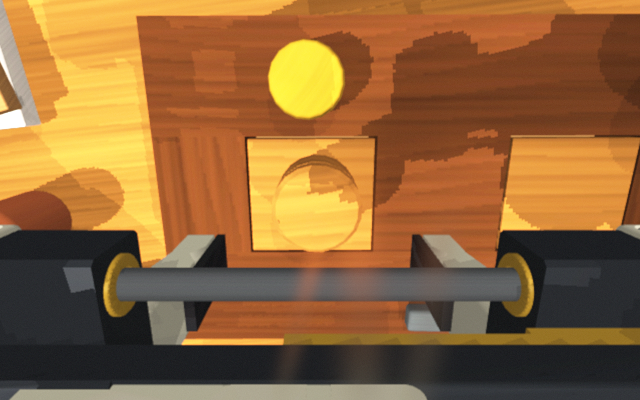

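The wrist view shows the lid's outline at about (246,138), (375,137), (372,250) and (250,251), with the container inside it near (315,205) and between the jaws. I'll work out the lid pose from these corners, then grip and drag.

```bash
python3 - <<'E'
from h import *
import pickle
from station import ctrl
cm=pickle.load(open('w1.pkl','rb'))
C=np.array([pix2z(cm,u,.15) for u in ((246,138),(375,137),(372,250),(250,251))])
print(np.array([toh(c) for c in C]).round(4), toh(C.mean(0)))
k=int(open('sign').read()); q=Q(k)
c=np.array([0.568,0.143,0.33]); 
z=0.225
hit=ctrl.movel([c[0],c[1],z],vel=.08,threshold=8)
s=ctrl.observe(); print(hit,s['time'],s['position'],s['ft_force'],s['opening'])
if not hit:
    ctrl.move_gripper(0.05); s=ctrl.observe(); print(s['time'],s['position'],s['ft_force'],s['opening'])
E
```

```text
[[ 0.0475  0.0516  0.15  ]
 [ 0.0483 -0.0456  0.15  ]
 [-0.0439 -0.047   0.15  ]
 [-0.0448  0.0533  0.15  ]] [0.00178357 0.00308171 0.15      ]
False 6.4833 [0.56826067 0.14313377 0.22557824] [-0.28038621  0.3257716  -0.66806921] 0.08788164983833362
7.0667 [0.56805838 0.14305407 0.22509879] [0.65507269 0.77849881 0.60527872] 0.0593518160633303
```

```bash
python3 - <<'E'
from h import *
from station import ctrl,optics,models
s=ctrl.observe(); h=toh(s['position'])
hit=ctrl.movel(P(h[0]-.002,-0.100,s['position'][2]),vel=.05,threshold=15)
s=ctrl.observe(); print(hit,s['time'],toh(s['position']),s['ft_force'],s['opening'])
if not hit:
    ctrl.wait(.3); ctrl.move_gripper(0.088); ctrl.wait(.2)
    s=ctrl.observe(); print(s['time'],s['opening'],s['ft_force'])
    p=s['position']; ctrl.movel([p[0],p[1],.33],vel=.1)
    cm=optics.camera_model('wrist'); pic,d=optics.grab_frame('wrist'); cv2.imwrite('pics/w2.png',pic)
    for r in models.tip_of('container_mid','wrist')[:2]: print(r['at'],r['score'],toh(pix2z(cm,r['at'],.175)))
    pic,d=optics.grab_frame('scene'); cv2.imwrite('pics/s2.png',cv2.resize(pic[120:290,200:460],None,fx=3,fy=3))
    for r in models.tip_of('container_mid','scene')[:2]: print(r['at'],r['score'],toh(pix2z('scene',r['at'],.175)))
    W=cloud('scene',d); 
    print(ctrl.observe()['time'])
E
```

```text
False 9.1583 [ 0.00236489 -0.10000801  0.22502075] [0.33316116 0.39415618 0.03960793] 0.059271450476995405
10.3667 0.08754514801808995 [-0.41380552  0.15610037 -0.04519037]
[316.9, 201.0] 0.96 [ 0.0029914  -0.09872914  0.175     ]
[328.3, 180.1] 0.63 [-0.00211416 -0.09697451  0.175     ]
11.7667
```

View pics/w2.png

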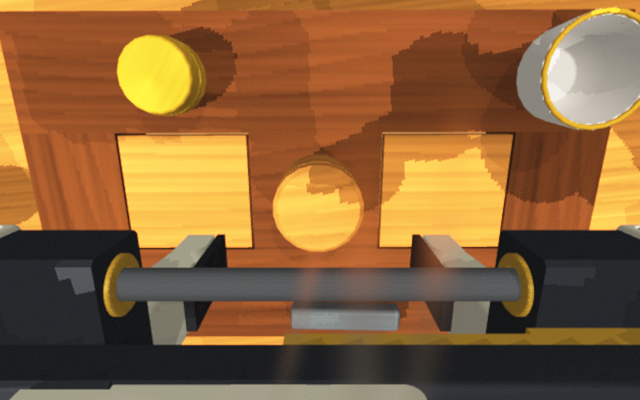

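View pics/s2.png

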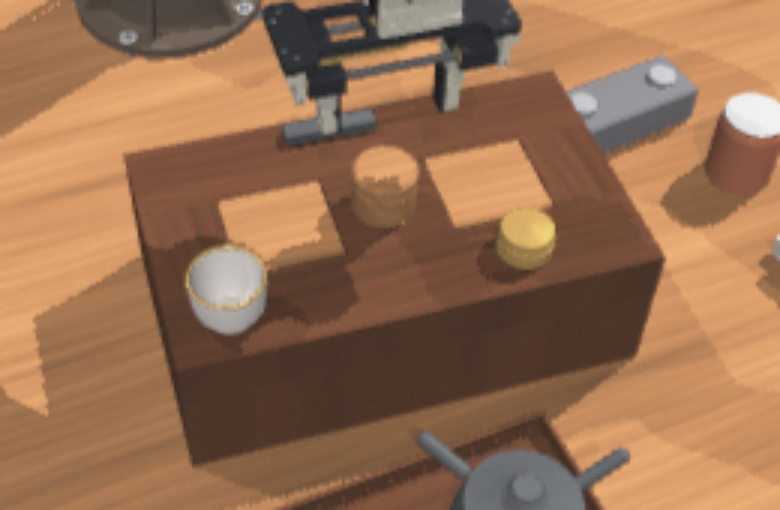

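The container stands upright midway between the two lids: it's at (318,207), with lid edges at columns 252 and 379. Both lids are flush and nothing else has moved. Next I'll press the cleared lid near its front edge.

```bash
python3 - <<'E'
from h import *
from station import ctrl,optics,models
hx,hy=-0.027,0.015
ctrl.move_gripper(0.0)
ctrl.movel(P(hx,hy,.33),vel=.15)
ctrl.movel(P(hx,hy,.226),vel=.1,threshold=6)
ctrl.wait(.2); s=ctrl.observe(); print(s['time'],toh(s['position']),s['ft_force'],s['opening'])
hit=ctrl.movel(P(hx,hy,.2075),vel=.02,threshold=13)
s=ctrl.observe(); print(hit,s['time'],toh(s['position']),s['ft_force'])
ctrl.movel(P(hx-.03,hy,.36),vel=.15)
ctrl.wait(2)
s=ctrl.observe(); print(s['time'],s['ft_force'])
pic,d=optics.grab_frame('scene'); cv2.imwrite('pics/s3.png',cv2.resize(pic[120:290,200:460],None,fx=3,fy=3))
E
```

```text
15.525 [-0.02683836  0.01512641  0.22654341] [-0.06842492 -0.10300175 -0.31228074] 0.0003687183601848095
True 16.3917 [-0.02662256  0.01506241  0.20924931] [-3.14533475  0.89251867  7.48179248]
19.5667 [-0.04693248 -0.60446606 -0.08705369]
```

View pics/s3.png

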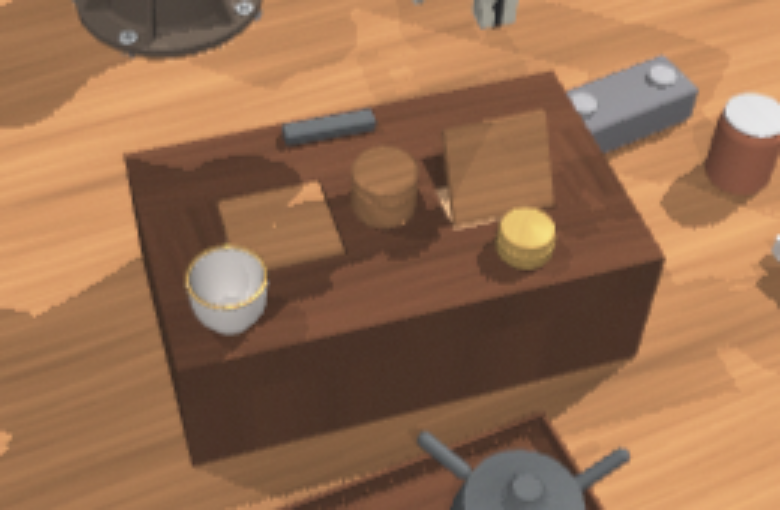

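The lid stands open at about (498,168), the other lid is flush and the container is upright. I'll check the lid angle and the positions in depth, then hand in.

```bash
python3 - <<'E'
from h import *
from station import ctrl,optics,models
ctrl.wait(.5)
pic,d=optics.grab_frame('scene'); W=cloud('scene',d); H=(W-A)@np.stack([tx,ty,[0,0,1]],1)
m=(abs(H[...,1]-.002)<.035)&(H[...,0]<.04)&(H[...,0]>-.03)&(H[...,2]>.155)&(H[...,2]<.26)
q=H[m]; print(m.sum(),q.max(0),q.min(0)); f=np.polyfit(q[:,0],q[:,2],1); print('angle',np.arctan(-f[0]))
m=(abs(H[...,1]+.2)<.03)&(abs(H[...,0])<.03)&(H[...,2]<.26)&(H[...,2]>.1); print('lid b z',np.median(H[m][:,2]))
for t,z in (('container_mid',.175),('teacup',.15),('incense_box',.15),('paperweight',.15)):
    r=models.tip_of(t,'scene')[:1]; print(t,[(x['at'],x['score'],toh(pix2z('scene',x['at'],z))) for x in r])
ctrl.finish_job(); print(ctrl.observe()['time'])
E
```

```text
684 [0.0399709 0.0369417 0.2291925] [-0.0067802  -0.03293758  0.15541249]
angle 1.0233302164642595
lid b z 0.1492745181715495
container_mid [([328.1, 179.1], 0.62, array([-0.00584892, -0.09637645,  0.175     ]))]
teacup [([271.6, 227.2], 0.62, array([ 0.09316862, -0.27642876,  0.15      ]))]
incense_box [([373.0, 202.2], 0.66, array([0.08584082, 0.0015313 , 0.15      ]))]
paperweight [([307.4, 162.6], 0.55, array([-0.10824699, -0.12674504,  0.15      ]))]
the job is handed in; nothing more can be done
the job is handed in; nothing more can be done
```

The job is handed in, and my last checks showed the result the task asked for; no verdict is reported. I gripped the container lightly and slid it level about 97 mm from the left lid onto the solid strip between the lids. I then released it and pressed the cleared lid once near its front edge with closed fingers. The fingers stopped on contact force with the tip at about z = 0.143 m, and I backed off upwards.

**Last checks before handing in (about 20 s on the clock):**
- **Opened lid:** depth gives an angle of about 1.02 rad, with nothing near it.
- **Container:** it stands upright, about 97 mm from the lid's centre in y (the limit is 75 mm).
- **Other lid:** flush, with its surface at z ≈ 0.149 m.
- **Other things:** the teacup, incense box and paperweight look undisturbed in the picture. The network's paperweight point differs from its first one by about 5 px, roughly 20 mm. I put that down to detection noise, as the first scene estimate of it was already about 20 mm off the top-camera depth. The clock and caddy also look unmoved. The piece stand was outside the cropped picture, so I did not check it at the end.

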